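# Turn over a tray of wooden discs between two trays

### The job

Three turned wooden discs lie face up in the hinged tray of the turnover jig. Cap it, mouth down, with the one empty tray of the same outline, pressing it down until both spring catches have snapped over its ends. Then swing the capped pair by its handle all the way over, lower it gently onto the other side of the jig so that the discs lie turned over in the capping tray, and let go.

Things in the scene. Friction and masses are not known exactly. Their poses are not given: they have to be found in the camera images.
- cap_tray: The right empty tray: brown wood walls, pale bottom, 130 (its x) x 58 (y) x 20 mm high, 100 g, lying mouth down; walls 6 mm, 14 mm deep inside. Origin: centre of its outline at rim level, on the bench at the start; z up, out of its flat bottom. Grasp across the 58 mm at mid-length. Two other empty trays near it do not fit (90 x 58 and 96 x 84 mm); the three swap places.
- leaf (a joint): Hinge of the jig's loaded tray, rad: 0 at the start, pi (3.14) when fully turned over onto the jig's other side, where it stops. Its axis is level, 45 mm above the bench, and runs 57 mm from leaf_seat along that point's -y. Turning takes about 3 N at the handle; past upright it falls by itself if let go.
- leaf_seat (a point): Centre of the loaded hinged tray's rim, 45 mm above the bench at the start; moves with it. x along its length (and the hinge), y away from the hinge, z out of its mouth. Tray 130 x 54 mm, 10 mm deep. The cap is home with its origin and z on these, either way round. Flared fences at the corners (|x| 38-58 mm, 21 mm above the rim) leave it 2 mm play; mid-length is free for fingers.
- catch (a point): Tip of the steel spring catch at one end of the hinged tray, 62 mm along x from leaf_seat and 22 mm above the rim; its twin is at the other end. They rise 35 mm above the rim with sloping noses. Push the cap straight down between them (about 5 N in all, touching from 28 mm above home): at home they snap 3 mm over its ends and hold it with 1 mm play.
- leaf_handle (a point): Middle of the hinged tray's handle: a round dark wooden bar 12 mm thick, 76 mm long along x (parallel to the hinge), stems 64 mm apart. 71 mm from leaf_seat along y, 128 mm from the hinge axis; 45 mm above the bench at both ends of the swing. Axes as leaf_seat. It can turn between finger pads while the tool stays pointing down.
- disc1: Turned wooden disc, 34 mm across, 12 mm thick, 12 g, loose on the floor of the hinged tray (it stands 2 mm above the rim, one of three in a row along the tray). A dark ring marks its face, which is up at the start. Origin: centre of its underside (the plain face); its z points out of the ringed face.
- disc2: Second disc, just like disc1.
- disc3: Third disc, just like disc1.
There are look-alikes about, which are no part of the job. What is shaped like the cap_tray but green or purple is not meant.

How it is judged:
On the way:
1. the matching empty tray sits home, mouth down, on the loaded tray before it is turned (distance between cap_tray and leaf_seat below 0.01 m and angle between the z axis of cap_tray and the z axis of leaf_seat, either way round below 0.12 rad and value of joint leaf below 0.15 rad), for 0.2 s.
At the end, for the whole second after the job is handed in: The hinged tray is turned over to within 0.19 rad (11 degrees) of its stop, the capping tray is still on it within 10 mm and 7 degrees, and all three discs lie at rest in the capping tray, upside down within 16 degrees (value of joint leaf above 2.95 rad and distance between cap_tray and leaf_seat below 0.01 m and angle between the z axis of cap_tray and the z axis of leaf_seat, either way round below 0.12 rad and linear speed of each of cap_tray, disc1, disc2, disc3 below 0.03 m/s and angle between each of disc1, disc2, disc3's own z axis and vertical above 2.85 rad and z of disc1 in the frame of cap_tray between -0.004 and 0.01 m and distance between each of disc1, disc2, disc3 and cap_tray below 0.065 m and z of disc2 in the frame of cap_tray between -0.004 and 0.01 m and z of disc3 in the frame of cap_tray between -0.004 and 0.01 m); the robot touches nothing.
It fails at once if the pair is let fall or slammed over (hinge faster than 4 rad/s) (velocity of joint leaf above 4 rad/s).
It also fails if it takes over 64 s, if anything falls off the work surface, if the arm or the gripper's body presses on something with over 40 N, if the wrist force passes 120 N, or if a joint passes its speed limit or range.

### The arm

A 7-joint arm with a two-finger parallel gripper is mounted at the origin on the work surface. World frame = base frame: x ahead of the robot, y to its left, z up, the work surface at z = 0. Lengths are in m, angles in rad, forces in N, time in s.
With the tool pointing down it reaches from about 0.425 to 0.875 m from the base axis. Payload 4.7 kg.
Tool frame: the origin (TCP) lies midway between the tips of the shut fingers; the grasp point (between the pads) lies 19 mm behind it (ctrl.grip_point_offset is the distance from the TCP to the grasp point, in m); z points along the fingers, y is the line along which they close (so a half turn about z gives the same grasp; the last joint's range is limited). The gripper opens to 87 mm and grips with 3 to 60 N. Pads are 19 mm wide; open, the fingers measure 117 mm over their backs; the gripper's body (75 mm by 190 mm) begins 51 mm behind the grasp point.
Start: joints at [0.014, 0.321, -0.07, 1.45, 0.023, 1.371, -0.057], TCP at [0.65, -0, 0.223] pointing down, gripper open.
Joint ranges: [-2.86, 2.86], [-0.3, 2.09], [-1.38, 1.24], [0.06, 2.45], [-1.56, 4.7], [0.09, 2.05], [-2.69, 2.69]. Speed limits (rad/s): [2.57, 2.57, 3.14, 3.14, 3.14, 3.14, 3.14].

### API

Orientations are given as a rotation vector (axis times angle).
In Python, from bench import ctrl gives the robot as it stands.
- The arm moves only by the tool move_arm, never from a script. Its argument "increments" is text: rows parted by semicolons, each of 7 numbers parted by spaces: the shift along the world's x, y, z in mm, then the turn, a rotation vector about the world's x, y, z in degrees, then the closure in counts, from 0 (fully open) to 255 (shut). A call has exactly 8 rows; each row shifts and turns the commanded pose from where the row before left it; what a row does not reach is not made up. A row lasts 1/12 s, in which the tool goes at most 41.7 mm and 7.16 degrees, less where a joint would pass 70% of its speed; a pose out of reach is approached as far as the arm can. A call with a gripper value outside its range is refused whole. The fingers move at their own pace and stop on an object; "grip_force" is the grip in N (left out, the last holds). Time passes only in rows, so rows that do not move let the fingers close, or fill a call up. It gives the time, the measured TCP pose, the force, the opening and the grip force at its end, in the units of the state.
- ctrl.get_state(): the state, without advancing time (a new reading comes with each control period).
- ctrl.get_image(name): name is "scene" or "side" or "wrist"; returns a dict with "frame" (420x560x3 uint8, red, green, blue), "depth" (420x560 float32, m along the optical axis (not along the pixel's ray), 0 where there is no reading), "fx", "fy", "cx", "cy" (pixels), "k1" (the pictures are not rectified: a ray, as slopes to the right and down, at radius r is drawn at 1 + k1 r^2 times it, then the intrinsics apply), "position" and "orientation" of the camera in the world. Camera axes: x right, y down, z forward; pixel columns grow to the right and rows downward; lengths in m; the calibration is good to about 2 mm. A picture is of the moment at which its call begins.
- ctrl.close_job(): hands the job in; it is judged then, once.
Trained networks look in a picture, given as the dict that the camera call returned (one of the last four; its "shot" number tells which), for a name from the list of things; names that differ only in an ending like _2 or _b are one class to them, and where a whole thing is asked for, a point or a joint stands for the part that bears it (a point fixed in the world has none). Each returns a list of dicts, best first, with "score" (0 to 1); they miss things now and then, are a little off and sometimes report something else, mostly with a low value. They report only what shows in the picture. A call takes as long as a camera call. They do not tell look-alikes from the thing itself.
- ctrl.find_in(target, picture): "centre" ([x, y, z] in m, in world coordinates, good to about 4 mm: the middle of the surface that is visible of it).
- ctrl.silhouettes(target, picture): "region" (420x560 bool, what is visible of it).
The state is a dict: "time": time; "joint_positions": joint angles; "qd": joint speeds; "joint_torque": joint torques, N m; "position": TCP position; "tool_rot": TCP orientation; "ft_force": force on the tool from outside, world axes, zero at the start; "torque": the same for the moment, N m; "grip_width": opening from 0.0 (shut) to 1.0 (fully open); "grip_force": force on a finger pad.
Only numpy, scipy, OpenCV 4.12 (cv2) and the standard library are available. Lean on these libraries where they do the work, as an engineer would, in place of code of your own. Each camera call takes 0.05 s, during which the arm holds its last target. There are 200 camera calls.

## Working session

There is one attempt and no reset: what is moved stays moved. The work goes in short steps, Python scripts to look and compute and a tool call to move; the robot and the scene stay as the last step left them, time stands still between calls to the robot, and variables do not carry over. Pictures are saved under pics/ and viewed, at most 12 in all, crops included, and the job is handed in when it is done.

Besides the shell and the picture viewer there is one more tool, called after "Emit:" as a command line: name --argument value ..., lists and objects as JSON in quotes. move_arm: Moves the arm, as the interface text tells. Its arguments: {"type":"object","properties":{"increments":{"type":"string"},"grip_force":{"type":"number"}},"required":["increments"]}

```bash
mkdir -p pics; cat > h.py <<'E'
import numpy as np, cv2
from scipy.spatial.transform import Rotation as R
from bench import ctrl
def cloud(p):
    H,W=p["depth"].shape
    v,u=np.mgrid[0:H,0:W]
    K=np.array([[p["fx"],0,p["cx"]],[0,p["fy"],p["cy"]],[0,0,1.]])
    x=np.stack([u,v],-1).reshape(-1,1,2).astype(np.float64)
    n=cv2.undistortPoints(x,K,np.array([p["k1"],0,0,0,0.]))[:,0]
    d=p["depth"].reshape(-1).astype(float)
    c=np.c_[n*d[:,None],d]
    o=np.array(p["orientation"],float)
    r=R.from_rotvec(o) if o.shape==(3,) else R.from_matrix(o) if o.shape==(3,3) else R.from_quat(o)
    P=r.apply(c)+np.array(p["position"])
    P[d==0]=np.nan
    return P.reshape(H,W,3)
def save(p,n): cv2.imwrite("pics/"+n,p["frame"][:,:,::-1])
E
python3 - <<'E'
from h import *
for c in ["scene","side"]:
    p=ctrl.get_image(c); save(p,c+"1.png"); print(c,p["position"],p["orientation"])
    P=cloud(p)
    for t in ["cap_tray","leaf_seat","leaf_handle","catch","disc1"]:
        for f in ctrl.find_in(t,p)[:5]: print(t,np.round(f["centre"],3),round(f["score"],2))
a=cv2.imread("pics/scene1.png");b=cv2.imread("pics/side1.png")
cv2.imwrite("pics/both.png",np.vstack([a,b])[:, :])
E
```

```text
scene [ 0.76767162 -0.34413925  0.68783571] [-2.29658308 -0.5771843   0.26615912]
cap_tray [0.274 0.361 0.023] 0.82
cap_tray [0.582 0.384 0.017] 0.7
cap_tray [ 0.354 -0.102  0.018] 0.56
cap_tray [0.361 0.492 0.015] 0.44
cap_tray [ 0.543 -0.045  0.044] 0.38
leaf_seat [ 0.545 -0.049  0.044] 0.93
leaf_handle [ 0.541 -0.046  0.043] 0.61
leaf_handle [0.58  0.381 0.018] 0.33
catch [ 0.54  -0.044  0.043] 0.83
disc1 [ 0.586 -0.044  0.05 ] 0.83
disc1 [ 0.506 -0.048  0.046] 0.79
disc1 [ 0.541 -0.045  0.042] 0.73
side [ 0.27611952 -0.30766148  0.70891509] [-2.41991843  0.42905381 -0.12776157]
cap_tray [0.269 0.366 0.024] 0.89
cap_tray [0.512 0.375 0.019] 0.88
cap_tray [ 0.339 -0.095  0.023] 0.86
cap_tray [0.413 0.509 0.018] 0.82
cap_tray [ 0.546 -0.045  0.045] 0.17
leaf_seat [ 0.543 -0.047  0.045] 0.88
leaf_handle [ 0.544 -0.046  0.047] 0.78
leaf_handle [ 0.581 -0.045  0.051] 0.75
catch [ 0.501 -0.048  0.046] 0.74
catch [ 0.547 -0.039  0.044] 0.65
catch [ 0.583 -0.045  0.051] 0.62
disc1 [ 0.585 -0.044  0.049] 0.78
disc1 [ 0.499 -0.046  0.044] 0.5
```

View pics/scene1.png

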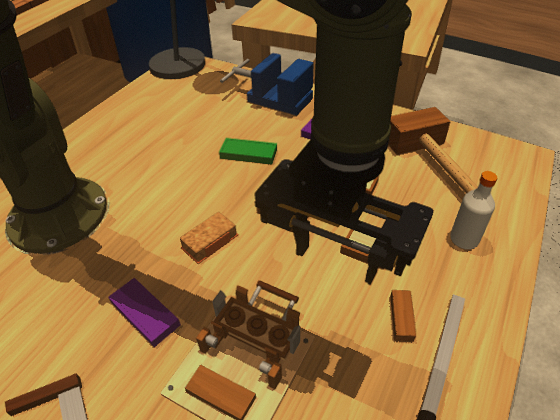

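View pics/side1.png

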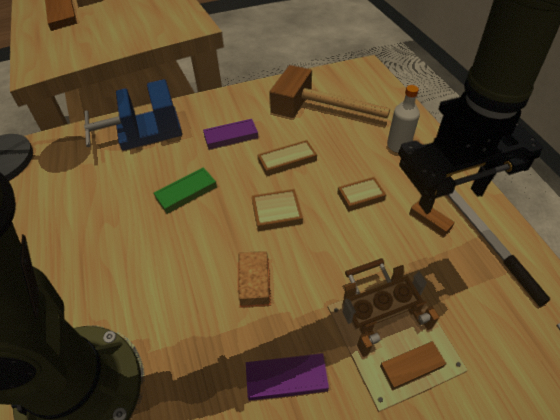

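Scene: the pale-bottomed trays only show in the side picture: long one at (287,156), squarish at (277,209), short at (361,193). The purple (230,133), purple (287,377) and green (186,190) trays are look-alikes. The jig's loaded tray is at (388,300), with its handle at (365,268) and the brown block on the landing plate at (413,365). My choice is (287,156), which I'll check by size and in a crop.

```bash
python3 - <<'E'
from h import *
p=ctrl.get_image("side"); P=cloud(p)
hsv=cv2.cvtColor(p["frame"],cv2.COLOR_RGB2HSV)
for n,(u,v) in dict(long=(287,156),sq=(277,209),short=(361,193)).items():
    sub=np.zeros(P.shape[:2],bool); sub[v-35:v+35,u-45:u+45]=1
    m=sub&(P[...,2]>0.014)&(P[...,2]<0.03)
    nl,l=cv2.connectedComponents(m.astype(np.uint8)); m=l==l[v,u]
    q=P[m]; print(n,P[v,u].round(3),m.sum(),np.median(q[:,2]).round(4))
    r=cv2.minAreaRect((q[:,:2]*1000).astype(np.float32)); print(np.round(r[0],1),np.round(r[1],1),r[2])
for c in ["side","scene"]:
    p=ctrl.get_image(c);P=cloud(p)
    m=(abs(P[...,0]-.545)<.13)&(abs(P[...,1]+.045)<.16)&(P[...,2]>0.02)&(P[...,2]<.11)
    q=P[m]; S=4
    im=np.zeros((320*2,260*2,3),np.uint8)
    o=np.argsort(q[:,2]); q=q[o]; col=p["frame"][m][o]
    for a,cc in zip(q,col):
        x=int((a[0]-.415)*2000); y=int((.115-a[1])*2000)
        h=int(np.clip((a[2]-.02)/.08*170,0,170))
        rgb=cv2.cvtColor(np.uint8([[[h,255,255]]]),cv2.COLOR_HSV2BGR)[0,0]
        cv2.circle(im,(x,y),1,rgb.tolist(),-1)
    cv2.imwrite(f"pics/top_{c}.png",im); np.save(c+".npy",q)
    hi=q[q[:,2]>.072]; print(c,len(hi)); 
    nl,l,st,ce=cv2.connectedComponentsWithStats((m&(P[...,2]>.062)).astype(np.uint8))
    for i in range(1,nl):
        w=P[l==i]; 
        if len(w)>5: print(len(w),w.mean(0).round(4),w.max(0).round(4),w.min(0).round(4),ce[i].round())
a=cv2.imread("pics/top_side.png")[:600,:400];a=cv2.imread("pics/top_side.png");b=cv2.imread("pics/top_scene.png")
t=np.hstack([a[:,:],b[:,:]]); t=cv2.resize(t[60:,:],(800,int(800*580/1040)))
cv2.imwrite("pics/top.png",t)
p=ctrl.get_image("side")["frame"][:,:,::-1]
c1=cv2.resize(p[130:230,240:400],(800,500)); cv2.imwrite("pics/crop.png",c1)
E
```

```text
long [0.518 0.383 0.017] 975 0.018
[518.4 386.1] [131.8  63. ] 3.02384614944458
sq [0.441 0.234 0.02 ] 1436 0.0191
[442.4 243.5] [88.  96.1] 81.26610565185547
short [0.627 0.212 0.022] 858 0.0185
[633.4 219.4] [92.2 61.5] 0.09114141017198563
side 126
39 [ 0.5883 -0.0041  0.0646] [ 5.987e-01 -2.000e-04  6.720e-02] [ 0.5787 -0.007   0.0621] [398. 268.]
128 [ 0.6081 -0.0427  0.0729] [ 0.6147 -0.0298  0.0804] [ 0.6025 -0.0536  0.0635] [420. 279.]
38 [ 0.4932 -0.0058  0.0644] [ 0.5027 -0.0018  0.0673] [ 0.4829 -0.009   0.062 ] [350. 285.]
104 [ 0.4728 -0.0451  0.0721] [ 0.4804 -0.0322  0.0793] [ 0.4694 -0.0562  0.0623] [350. 306.]
30 [ 0.5891 -0.081   0.065 ] [ 0.599  -0.0776  0.0681] [ 0.5797 -0.0833  0.0621] [421. 304.]
35 [ 0.4937 -0.0823  0.0655] [ 0.5046 -0.0789  0.0683] [ 0.4839 -0.0849  0.0621] [370. 324.]
scene 183
55 [ 0.4929 -0.0064  0.0659] [ 0.5024 -0.002   0.0696] [ 0.4833 -0.0102  0.0623] [241. 289.]
137 [ 0.4755 -0.0447  0.0746] [ 0.4805 -0.0301  0.0826] [ 0.4692 -0.056   0.0628] [219. 299.]
60 [ 0.5895 -0.0046  0.0655] [ 0.5991 -0.0008  0.0692] [ 0.579  -0.0085  0.0621] [293. 312.]
41 [ 0.4945 -0.082   0.0668] [ 0.5042 -0.0795  0.0698] [ 0.484  -0.0843  0.0624] [216. 325.]
140 [ 0.6104 -0.0431  0.0737] [ 0.6142 -0.0284  0.0821] [ 0.6034 -0.0541  0.0622] [294. 334.]
43 [ 0.5901 -0.0802  0.0674] [ 0.6    -0.0757  0.0702] [ 0.5794 -0.0824  0.0628] [270. 350.]
```

View pics/top.png

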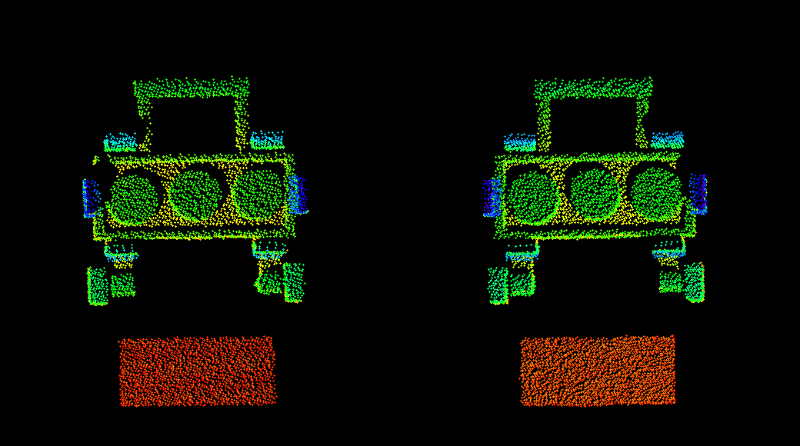

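View pics/crop.png

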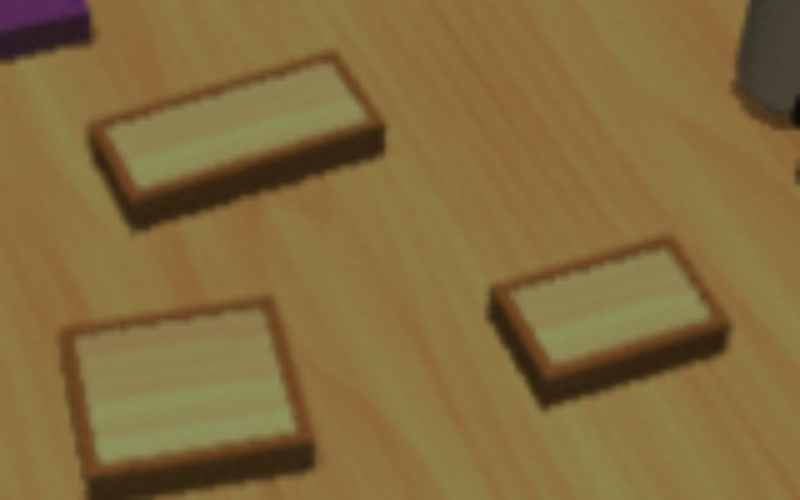

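Top view: the discs sit between the fences, the handle is at +y, and the landing block is at -y. The crop confirms that the tray at (287,156) measures 130×58 with brown walls and a pale bottom. Next I check the tool's orientation and the move targets.

```bash
python3 - <<'E'
from h import *
s=ctrl.get_state(); print(s["time"],s["position"],s["grip_width"],s["ft_force"]); print(R.from_rotvec(s["tool_rot"]).as_matrix().round(3))
q=np.load("scene.npy")
def fit(m,n):
    w=q[m];print(n,w[:,:2].mean(0).round(4),(np.degrees(np.arctan(np.polyfit(w[:,0],w[:,1],1)[0]))).round(2),w[:,2].mean().round(4),w.min(0).round(4),w.max(0).round(4))
for f in ["side.npy","scene.npy"]:
    q=np.load(f)
    fit((q[:,1]>.018)&(q[:,2]>.045),"handle"); 
    fit((q[:,1]<-.085)&(q[:,2]>.045),"posts")
E
```

```text
0.8 [ 6.50009795e-01 -5.39638598e-06  2.22599662e-01] 0.9990843242462545 [ 0.45607715 -0.41807455 -0.06361946]
[[-0.  1.  0.]
 [ 1.  0. -0.]
 [-0.  0. -1.]]
handle [0.5391 0.0268] 0.55 0.0487 [0.502  0.0181 0.0451] [0.5769 0.0345 0.0526]
posts [ 0.5402 -0.1006] 1.29 0.0509 [ 0.472 -0.113  0.045] [ 0.6131 -0.0867  0.0562]
handle [0.5417 0.0261] 0.85 0.0497 [0.5024 0.0181 0.0452] [0.5786 0.0347 0.0547]
posts [ 0.5454 -0.1005] 0.73 0.0524 [ 0.4721 -0.1119  0.045 ] [ 0.6124 -0.0861  0.0575]
```

Emit:
move_arm --increments "-8.5 24 0 0 0 5.8 0;-8.5 24 0 0 0 5.8 0;-8.5 24 0 0 0 5.8 0;-8.5 24 0 0 0 5.8 0;-8.5 24 0 0 0 5.8 0;-8.5 24 0 0 0 5.8 0;-8.5 24 0 0 0 5.8 0;-8.5 24 0 0 0 5.8 0"

```text
time: 1.47
position: [0.5815, 0.193, 0.2228]
tool_rot: [1.159, 2.919, 0.0]
ft_force: [0.8, 0.6, 0.8]
grip_width: 1.001
grip_force: 0.0
```

Emit:
move_arm --increments "-8 24 -8 0 0 5.8 0;-8 24 -8 0 0 5.8 0;-8 24 -8 0 0 5.8 0;-8 24 -8 0 0 5.8 0;-8 24 -8 0 0 5.8 0;-8 24 -8 0 0 5.8 0;-8 24 -8 0 0 5.8 0;-8 28 -8 0 0 5.8 0"

```text
time: 2.13
position: [0.5181, 0.3881, 0.1584]
tool_rot: [-0.083, 3.14, -0.001]
ft_force: [1.0, 0.2, 0.3]
grip_width: 1.003
grip_force: 0.0
```

```bash
cat > w.py <<'E'
from h import *
import sys
def st():
    s=ctrl.get_state(); M=R.from_rotvec(s["tool_rot"]).as_matrix()
    print("t",round(s["time"],2),"p",np.round(np.array(s["position"])*1000,1),"yaw(y axis)",np.degrees(np.arctan2(M[1,1],M[0,1])).round(2),"tilt",np.degrees(np.arccos(-M[2,2])).round(2),"F",np.round(s["ft_force"],1),"w",round(s["grip_width"]*87,1),round(s["grip_force"],1))
E
python3 - <<'E'
from w import *
st()
p=ctrl.get_image("wrist"); save(p,"w1.png"); P=cloud(p)
print(p["position"])
m=(P[...,2]>.014)&(P[...,2]<.026)&(abs(P[...,0]-.518)<.1)&(abs(P[...,1]-.388)<.06)
q=P[m]; print(len(q),np.median(q[:,2])); r=cv2.minAreaRect((q[:,:2]*1000).astype(np.float32)); print(r)
E
```

```text
t 2.13 p [518.1 388.1 158.4] yaw(y axis) 93.01 tilt 0.05 F [1.  0.2 0.3] w 87.3 0.0
[0.45112924 0.38522514 0.32107858]
8623 0.020329715086992606
((520.1513671875, 388.30633544921875), (126.68083190917969, 58.133705139160156), 2.9591562747955322)
```

View pics/w1.png

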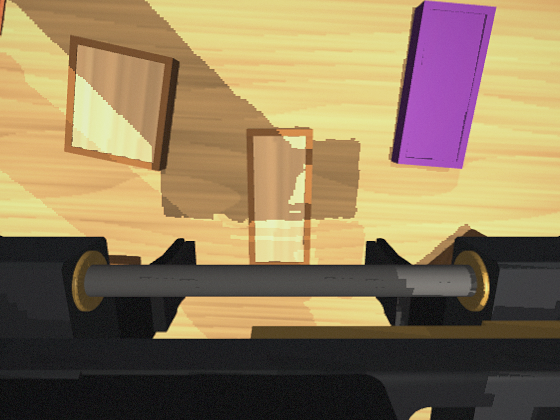

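Wrist view: the tray sits centred between the fingers at (280,195), and its measured width and yaw match. Descending to grasp.

Emit:
move_arm --increments "1.5 0 -25 0 0 0 0;0 0 -25 0 0 0 0;0 0 -25 0 0 0 0;0 0 -25 0 0 0 0;0 0 -25 0 0 0 0;0 0 -20 0 0 0 0;0 0 -9 0 0 0 0;0 0 0 0 0 0 0"

```text
time: 2.85
position: [0.5187, 0.387, 0.0027]
tool_rot: [0.076, -3.138, 0.002]
ft_force: [0.0, -0.2, -0.2]
grip_width: 1.0
grip_force: 0.0
```

Emit:
move_arm --increments "0 0 0 0 0 0 60;0 0 0 0 0 0 90;0 0 0 0 0 0 120;0 0 0 0 0 0 120;0 0 0 0 0 0 120;0 0 0 0 0 0 120;0 0 0 0 0 0 120;0 0 0 0 0 0 120" --grip_force 25

```text
time: 3.52
position: [0.5199, 0.3881, 0.0053]
tool_rot: [-0.077, 3.14, 0.0]
ft_force: [-1.1, -0.9, 4.4]
grip_width: 0.665
grip_force: 25.0
```

Emit:
move_arm --increments "0 0 15 0 0 0 120;0 0 25 0 0 0 120;0 0 30 0 0 0 120;0 0 35 0 0 0 120;0 0 35 0 0 0 120;3 -20 15 0 0 -0.5 120;3 -30 0 0 0 -0.5 120;3 -30 0 0 0 -0.5 120"

```text
time: 4.18
position: [0.5286, 0.309, 0.1621]
tool_rot: [-0.04, 3.138, 0.004]
ft_force: [0.9, -1.6, -1.9]
grip_width: 0.662
grip_force: 25.0
```

Emit:
move_arm --increments "3 -35 0 0 0 -0.5 120;3 -35 0 0 0 0 120;3 -35 0 0 0 0 120;3 -35 0 0 0 0 120;0 -35 0 0 0 0 120;0 -35 0 0 0 0 120;0 -35 0 0 0 0 120;0 -35 0 0 0 0 120"

```text
time: 4.85
position: [0.54, 0.0266, 0.1603]
tool_rot: [-0.023, 3.141, 0.0]
ft_force: [1.1, -0.6, -1.5]
grip_width: 0.663
grip_force: 25.0
```

Emit:
move_arm --increments "0 -25 0 0 0 0 120;0 -20 0 0 0 0 120;0 -15 0 0 0 0 120;0 -10 0 0 0 0 120;0 -2 0 0 0 0 120;0 0 0 0 0 0 120;0 0 0 0 0 0 120;0 0 0 0 0 0 120"

```text
time: 5.52
position: [0.5406, -0.0422, 0.1597]
tool_rot: [-0.026, 3.141, 0.001]
ft_force: [0.1, 0.7, -1.2]
grip_width: 0.662
grip_force: 25.0
```

```bash
python3 - <<'E'
from w import *
st(); s=ctrl.get_state(); tz=s["position"][2]
for c in ["side","scene","wrist"]:
    p=ctrl.get_image(c); save(p,f"{c}2.png"); P=cloud(p)
    top=tz-.0045+.02
    m=(abs(P[...,2]-top)<.004)&(abs(P[...,0]-.541)<.085)&(abs(P[...,1]+.044)<.04)
    q=P[m]
    print(c,len(q))
    if len(q)>50:
        print(np.median(q[:,2])-tz, cv2.minAreaRect((q[:,:2]*1000).astype(np.float32)))
    m=(P[...,2]>.062)&(P[...,2]<.09)&(abs(P[...,0]-.541)<.085)&(abs(P[...,1]+.044)<.05)
    nl,l,_,ce=cv2.connectedComponentsWithStats(m.astype(np.uint8))
    for i in range(1,nl):
        w=P[l==i]
        if len(w)>15: print(len(w),w.mean(0).round(4),w.max(0).round(4),w.min(0).round(4),ce[i].round())
im=np.hstack([cv2.imread("pics/side2.png")[150:400,280:480],cv2.imread("pics/scene2.png")[150:400,150:350]])
im=cv2.resize(im,(800,500)); cv2.imwrite("pics/c2.png",im)
E
```

```text
t 5.52 p [540.6 -42.2 159.7] yaw(y axis) 90.94 tilt 0.05 F [ 0.1  0.7 -1.2] w 57.6 25.0
side 1503
0.013373359556906217 ((516.1768188476562, -41.23845291137695), (73.97871398925781, 89.45215606689453), 81.99983215332031)
40 [ 0.4925 -0.0058  0.0646] [ 0.503  -0.0018  0.0678] [ 0.4828 -0.0091  0.0622] [350. 285.]
104 [ 0.4728 -0.0453  0.0724] [ 0.4808 -0.0323  0.0818] [ 0.469  -0.0563  0.0621] [350. 306.]
29 [ 0.5891 -0.0812  0.0652] [ 0.5979 -0.0782  0.0679] [ 0.5801 -0.0835  0.0628] [421. 304.]
33 [ 0.4938 -0.0825  0.0654] [ 0.5039 -0.0804  0.067 ] [ 0.4841 -0.0842  0.0633] [370. 324.]
scene 1609
0.014954924670005143 ((568.93359375, -39.63651657104492), (79.10982513427734, 74.05066680908203), 10.136979103088379)
19 [ 0.4743 -0.0546  0.0684] [ 0.4802 -0.0533  0.0735] [ 0.4695 -0.0556  0.063 ] [215. 306.]
61 [ 0.5895 -0.0047  0.0657] [ 5.988e-01 -2.000e-04  6.910e-02] [ 0.5788 -0.0082  0.0622] [293. 312.]
42 [ 0.4949 -0.082   0.067 ] [ 0.505  -0.0792  0.0695] [ 0.4841 -0.0848  0.0621] [216. 325.]
137 [ 0.6104 -0.0432  0.074 ] [ 0.6143 -0.0286  0.0824] [ 0.6029 -0.0538  0.0623] [294. 334.]
42 [ 0.59   -0.0801  0.0671] [ 0.5999 -0.0758  0.0725] [ 0.5793 -0.0821  0.0627] [270. 350.]
wrist 21045
0.014938438111980978 ((524.5858764648438, -42.11576461791992), (94.85176086425781, 75.75116729736328), 0.979690432548523)
373 [ 0.4748 -0.042   0.0778] [ 0.4785 -0.0301  0.0824] [ 0.4712 -0.0538  0.0724] [282. 124.]
```

View pics/c2.png

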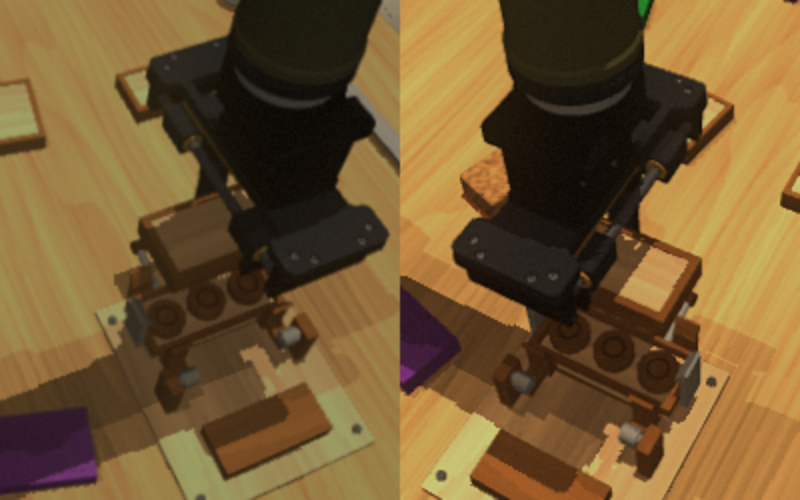

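The pictures show the held tray above the discs, level, with about 1° yaw. I measure its ends against the catches, camera by camera.

```bash
python3 - <<'E'
from w import *
tz=.1597
for c in ["side","scene","wrist"]:
    p=ctrl.get_image(c); P=cloud(p)
    m=(abs(P[...,2]-tz-.0155)<.003)&(abs(P[...,0]-.541)<.075)&(abs(P[...,1]+.044)<.033)
    q=P[m]
    # only clear section away from the fingers
    for n,k in [("near",(q[:,0]<.515)),("far",q[:,0]>.57)]:
        w=q[k]
        if len(w)<60: continue
        y=[np.percentile(w[:,1],a) for a in (1,99)]
        print(c,n,len(w),"z",np.median(w[:,2]).round(4),"x",np.percentile(w[:,0],[.5,99.5]).round(4),"y",np.round(y,4),"mid",np.mean(y).round(4))
    if c=="wrist":
        m=(P[...,2]<.09)&(P[...,2]>.03)&(abs(P[...,0]-.53)<.09)&(P[...,1]>-.14)&(P[...,1]<.05)
        q=P[m]; print(len(q),q.min(0),q.max(0))
        for z0,z1 in [(.066,.085),(.06,.07),(.03,.06)]:
            k=q[(q[:,2]>z0)&(q[:,2]<z1)]
            if len(k): print(z0,len(k),k.mean(0).round(4),k.min(0).round(4),k.max(0).round(4))
E
```

```text
side near 732 z 0.1733 x [0.4752 0.5148] y [-0.0731 -0.0156] mid -0.0443
scene far 956 z 0.1746 x [0.5703 0.6054] y [-0.0722 -0.0141] mid -0.0432
wrist near 11279 z 0.1746 x [0.4771 0.5148] y [-0.0717 -0.0149] mid -0.0433
wrist far 269 z 0.1745 x [0.57   0.5719] y [-0.0706 -0.0143] mid -0.0425
2420 [ 0.47115706 -0.11073704  0.03134059] [0.58002701 0.03570731 0.08178894]
0.066 374 [ 0.4747 -0.042   0.0779] [ 0.4712 -0.0537  0.0726] [ 0.4784 -0.0301  0.0818]
0.03 2046 [ 0.5201 -0.0124  0.0505] [ 0.4748 -0.1107  0.0313] [0.58   0.0357 0.0566]
```

View pics/wrist2.png

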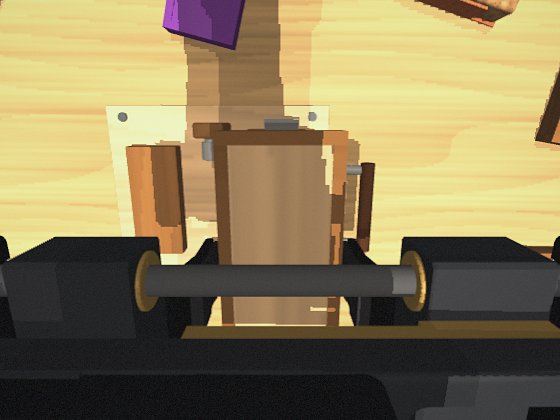

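The wrist view shows the tray aligned with the jig below it: near catch at (282,124), tray end at (282,135). I shift about 0.7 mm in x and y, then descend to just above the catches.

Emit:
move_arm --increments "0.7 0.8 -10 0 0 0 120;0 0 -20 0 0 0 120;0 0 -20 0 0 0 120;0 0 -12 0 0 0 120;0 0 -10 0 0 0 120;0 0 -6 0 0 0 120;0 0 -2 0 0 0 120;0 0 0 0 0 0 120" --grip_force 40

```text
time: 6.48
position: [0.5415, -0.0432, 0.0796]
tool_rot: [-0.022, 3.141, 0.0]
ft_force: [0.5, 0.3, -1.3]
grip_width: 0.663
grip_force: 40.0
```

Emit:
move_arm --increments "0 0 -2 0 0 0 120;0 0 -2 0 0 0 120;0 0 -2 0 0 0 120;0 0 -2 0 0 0 120;0 0 -2 0 0 0 120;0 0 -2 0 0 0 120;0 0 0 0 0 0 120;0 0 0 0 0 0 120"

```text
time: 7.15
position: [0.5408, -0.0432, 0.0669]
tool_rot: [0.022, -3.141, -0.0]
ft_force: [0.3, -0.4, -2.4]
grip_width: 0.661
grip_force: 40.0
```

```bash
python3 -c "
from w import *
st()"
```

```text
t 7.15 p [540.8 -43.2  66.9] yaw(y axis) 90.8 tilt 0.06 F [ 0.3 -0.4 -2.4] w 57.5 40.0
```

Emit:
move_arm --increments "0 0 -2 0 0 0 120;0 0 -2 0 0 0 120;0 0 -2 0 0 0 120;0 0 -2 0 0 0 120;0 0 -2 0 0 0 120;0 0 -2 0 0 0 120;0 0 0 0 0 0 120;0 0 0 0 0 0 120"

```text
time: 7.82
position: [0.5408, -0.0432, 0.0551]
tool_rot: [0.022, -3.141, -0.0]
ft_force: [0.7, 0.0, -3.0]
grip_width: 0.662
grip_force: 40.0
```

Emit:
move_arm --increments "0 0 -1 0 0 0 120;0 0 -1 0 0 0 120;0 0 -1 0 0 0 120;0 0 -1 0 0 0 120;0 0 -1 0 0 0 120;0 0 -0.5 0 0 0 120;0 0 0 0 0 0 120;0 0 0 0 0 0 120"

```text
time: 8.48
position: [0.5411, -0.0432, 0.0503]
tool_rot: [0.022, -3.141, -0.0]
ft_force: [-2.6, 0.2, 3.0]
grip_width: 0.662
grip_force: 40.0
```

```bash
python3 - <<'E'
from w import *
st()
for c in ["side","scene"]:
    p=ctrl.get_image(c); P=cloud(p); save(p,c+"3.png")
    m=(abs(P[...,2]-.065)<.006)&(abs(P[...,0]-.541)<.058)&(abs(P[...,1]+.044)<.025)
    q=P[m]
    for n,k in [("near",(q[:,0]<.515)),("far",q[:,0]>.57)]:
        w=q[k]
        if len(w)>40: print(c,n,len(w),np.median(w[:,2]).round(4))
E
```

```text
t 8.48 p [541.1 -43.2  50.3] yaw(y axis) 90.8 tilt 0.01 F [-2.6  0.2  3. ] w 57.6 40.0
side near 506 0.0636
scene far 546 0.0653
```

Emit:
move_arm --increments "0 0 -0.5 0 0 0 120;0 0 -0.5 0 0 0 120;0 0 -0.5 0 0 0 120;0 0 -0.5 0 0 0 120;0 0 -0.5 0 0 0 120;0 0 -0.5 0 0 0 120;0 0 0 0 0 0 120;0 0 0 0 0 0 120"

```text
time: 9.25
position: [0.5411, -0.0433, 0.0501]
tool_rot: [0.022, -3.141, 0.001]
ft_force: [-9.6, -0.4, 22.3]
grip_width: 0.661
grip_force: 40.0
```

```bash
python3 - <<'E'
from w import *
st()
for c in ["side","scene"]:
    p=ctrl.get_image(c); P=cloud(p); save(p,c+"3.png")
    m=(abs(P[...,2]-.065)<.006)&(abs(P[...,0]-.541)<.058)&(abs(P[...,1]+.044)<.025)
    q=P[m]
    for n,k in [("near",(q[:,0]<.515)),("far",q[:,0]>.57)]:
        w=q[k]
        if len(w)>40: print(c,n,len(w),np.median(w[:,2]).round(4))
im=np.hstack([cv2.imread("pics/side3.png")[240:350,320:450],cv2.imread("pics/scene3.png")[270:380,190:320]])
im=cv2.resize(im,(800,338),interpolation=cv2.INTER_CUBIC); cv2.imwrite("pics/c3.png",im)
E
```

```text
t 9.25 p [541.1 -43.3  50.1] yaw(y axis) 90.79 tilt 0.04 F [-9.6 -0.4 22.3] w 57.5 40.0
side near 504 0.0635
scene far 540 0.0653
```

View pics/c3.png

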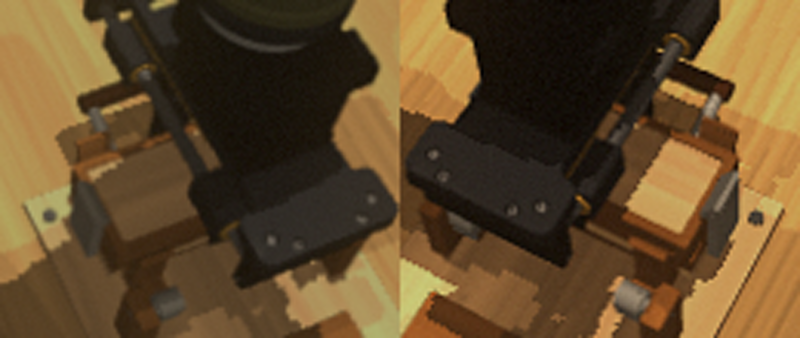

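The force jumped to 22 N with no further motion, so the tray is on a hard stop at home height. I relieve the press, release, rise, and look at the catches.

Emit:
move_arm --increments "-0.5 0 1 0 0 0 120;-0.5 0 1 0 0 0 120;0 0 0.5 0 0 0 120;0 0 0 0 0 0 50;0 0 0 0 0 0 50;0 0 0 0 0 0 50;0 0 0 0 0 0 50;0 0 0 0 0 0 50"

```text
time: 10.02
position: [0.5399, -0.0432, 0.0491]
tool_rot: [0.022, -3.141, -0.0]
ft_force: [-0.7, 0.4, 0.4]
grip_width: 0.803
grip_force: 0.0
```

Emit:
move_arm --increments "0 0 6 0 0 0 50;0 0 20 0 0 0 50;0 5 30 0 0 0 50;0 10 30 0 0 0 50;0 20 30 0 0 0 50;0 20 20 0 0 0 50;0 15 0 0 0 0 50;0 0 0 0 0 0 50"

```text
time: 10.68
position: [0.5412, 0.0313, 0.1881]
tool_rot: [-0.031, 3.137, 0.003]
ft_force: [-0.2, -0.1, 0.3]
grip_width: 0.804
grip_force: 0.0
```

```bash
python3 - <<'E'
from w import *
st()
ims=[]
for c in ["side","scene"]:
    p=ctrl.get_image(c); P=cloud(p); save(p,c+"4.png")
    m=(abs(P[...,2]-.065)<.006)&(abs(P[...,0]-.541)<.06)&(abs(P[...,1]+.044)<.025)
    q=P[m]; A=np.c_[q[:,:2]-[.541,-.044],np.ones(len(q))]
    print(c,len(q),np.linalg.lstsq(A,q[:,2],rcond=None)[0].round(4))
    m=(abs(P[...,2]-.065)<.005)&(abs(P[...,0]-.541)<.068)&(abs(P[...,1]+.044)<.032)
    print(cv2.minAreaRect((P[m][:,:2]*1000).astype(np.float32)))
    m=(P[...,2]>.071)&(P[...,2]<.09)&(abs(P[...,0]-.541)<.085)&(abs(P[...,1]+.044)<.04)
    nl,l,_,ce=cv2.connectedComponentsWithStats(m.astype(np.uint8))
    for i in range(1,nl):
        w=P[l==i]
        if len(w)>15: print(len(w),w.mean(0).round(4),w.min(0).round(4),w.max(0).round(4),ce[i].round())
im=np.hstack([cv2.imread("pics/side4.png")[240:350,320:450],cv2.imread("pics/scene4.png")[270:380,190:320]])
im=cv2.resize(im,(800,338),interpolation=cv2.INTER_CUBIC); cv2.imwrite("pics/c4.png",im)
E
```

```text
t 10.68 p [541.2  31.3 188.1] yaw(y axis) 91.12 tilt 0.27 F [-0.2 -0.1  0.3] w 70.0 0.0
side 1817 [ 0.0003 -0.0139  0.0636]
((540.8588256835938, -43.70924377441406), (135.45004272460938, 59.54018020629883), 0.8040008544921875)
84 [ 0.6092 -0.0419  0.0754] [ 0.6043 -0.0533  0.0711] [ 0.6143 -0.0294  0.0811] [420. 278.]
66 [ 0.4724 -0.0448  0.0754] [ 0.4693 -0.0559  0.0712] [ 0.4782 -0.0319  0.0808] [349. 305.]
scene 2114 [ 0.0008 -0.      0.0655]
((540.6723022460938, -43.45989227294922), (62.665061950683594, 133.86427307128906), 89.19905853271484)
106 [ 0.4748 -0.0439  0.0762] [ 0.4692 -0.0552  0.071 ] [ 0.4804 -0.0308  0.0826] [219. 298.]
101 [ 0.6104 -0.0423  0.0765] [ 0.6042 -0.0538  0.071 ] [ 0.6141 -0.0286  0.0815] [294. 333.]
```

View pics/c4.png

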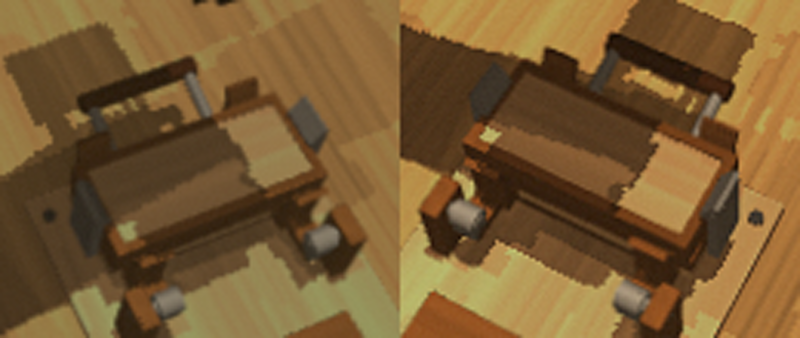

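Both catches are back over the ends and the cap is level and centred, so it's home. Now the handle: narrow the fingers, then descend around the bar.

Emit:
move_arm --increments "0 -4 0 0 0 0 150;0 0 -20 0 0 0 150;0 0 -25 0 0 0 150;0 0 -25 0 0 0 150;0 0 -20 0 0 0 150;0 0 0 0 0 0 150;0 0 0 0 0 0 150;0 0 0 0 0 0 150" --grip_force 12

```text
time: 11.45
position: [0.5408, 0.0218, 0.0964]
tool_rot: [-0.02, 3.141, -0.0]
ft_force: [0.0, -0.5, -0.9]
grip_width: 0.423
grip_force: 0.0
```

```bash
python3 -c "
from w import *
st()"
```

```text
t 11.45 p [540.8  21.8  96.4] yaw(y axis) 90.72 tilt 0.05 F [ 0.  -0.5 -0.9] w 36.8 0.0
```

Emit:
move_arm --increments "0 5.5 0 0 0 0 150;0 0 -10 0 0 0 150;0 0 -15 0 0 0 150;0 0 -15 0 0 0 150;0 0 -15 0 0 0 150;0 0 -10 0 0 0 150;0 0 -5 0 0 0 150;0 0 0 0 0 0 150"

```text
time: 12.12
position: [0.5395, 0.0284, 0.0246]
tool_rot: [0.023, -3.14, -0.0]
ft_force: [0.3, 0.7, -0.0]
grip_width: 0.415
grip_force: 0.0
```

Emit:
move_arm --increments "0 0 0 0 0 0 180;0 0 0 0 0 0 200;0 0 0 0 0 0 240;0 0 0 0 0 0 240;0 0 0 0 0 0 240;0 0 0 0 0 0 240;0 0 0 0 0 0 240;0 0 0 0 0 0 240"

```text
time: 12.78
position: [0.5407, 0.029, 0.0261]
tool_rot: [-0.023, 3.14, 0.001]
ft_force: [-1.3, 2.0, 4.2]
grip_width: 0.134
grip_force: 12.0
```

```bash
python3 -c "
from w import *
st()"
```

```text
t 12.78 p [540.7  29.   26.1] yaw(y axis) 90.83 tilt 0.07 F [-1.3  2.   4.2] w 11.6 12.0
```

Emit:
move_arm --increments "0 -0.3 8.4 0 0 0 240;0 -0.8 8.3 0 0 0 240;0 -1.4 8.3 0 0 0 240;0 -1.9 8.2 0 0 0 240;0.3 -2.4 8 0 0 0 240;0 -3 7.8 0 0 0 240;0 -3.5 7.6 0 0 0 240;0 -3.9 7.4 0 0 0 240" --grip_force 20

```text
time: 13.45
position: [0.5409, 0.0131, 0.0907]
tool_rot: [-0.024, 3.14, 0.004]
ft_force: [2.8, 5.3, -1.0]
grip_width: 0.126
grip_force: 20.0
```

```bash
python3 -c "
from w import *
st()"
```

```text
t 13.45 p [540.9  13.1  90.7] yaw(y axis) 90.87 tilt 0.18 F [ 2.8  5.3 -1. ] w 11.0 20.0
```

Emit:
move_arm --increments "0.1 -4.4 7.1 0 0 0 240;0.1 -4.9 6.8 0 0 0 240;0.1 -5.3 6.5 0 0 0 240;0.1 -5.7 6.1 0 0 0 240;0.1 -6.1 5.7 0 0 0 240;0.1 -6.5 5.3 0 0 0 240;0.1 -6.8 4.9 0 0 0 240;0.1 -7.1 4.4 0 0 0 240"

```text
time: 14.12
position: [0.5417, -0.0307, 0.1393]
tool_rot: [-0.027, 3.14, 0.01]
ft_force: [-2.0, 10.0, 9.8]
grip_width: 0.127
grip_force: 20.0
```

```bash
python3 -c "
from w import *
st()"
```

```text
t 14.12 p [541.7 -30.7 139.3] yaw(y axis) 91.0 tilt 0.36 F [-2.  10.   9.8] w 11.0 20.0
```

Emit:
move_arm --increments "0.1 -7.4 3.9 0 0 0 240;0.1 -7.6 3.5 0 0 0 240;0.1 -7.8 3 0 0 0 240;0.1 -8 2.4 0 0 0 240;0.1 -8.2 1.9 0 0 0 240;0.1 -8.3 1.4 0 0 0 240;0.2 -8.3 0.8 0 0 0 240;0.2 -8.4 0.3 0 0 0 240"

```text
time: 14.78
position: [0.5427, -0.0999, 0.1558]
tool_rot: [-0.022, 3.14, 0.0]
ft_force: [0.5, 2.1, 2.7]
grip_width: 0.132
grip_force: 20.0
```

```bash
python3 -c "
from w import *
st()
p=ctrl.get_image('side'); save(p,'s5.png')
cv2.imwrite('pics/c5.png',cv2.resize(cv2.imread('pics/s5.png')[180:400,290:490],(600,660))[:600])"
```

```text
t 14.78 p [542.7 -99.9 155.8] yaw(y axis) 90.82 tilt 0.11 F [0.5 2.1 2.7] w 11.5 20.0
```

View pics/c5.png

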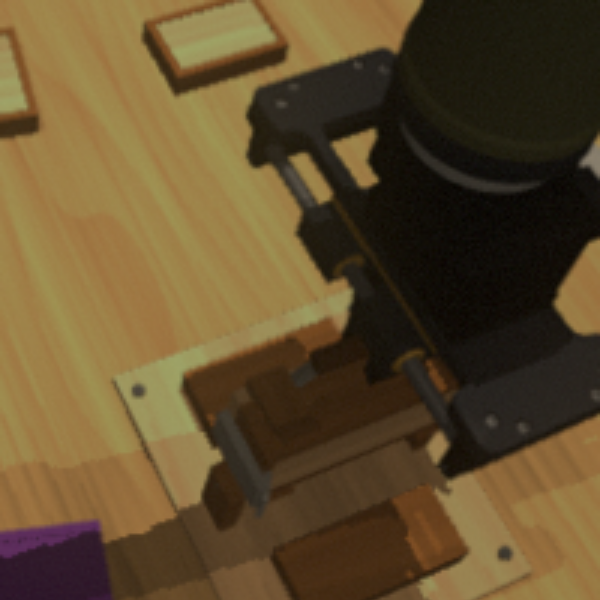

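The crop shows the capped pair upright, with the handle held at about (345,355). Now the second half of the swing.

Emit:
move_arm --increments "0.2 -8.4 -0.3 0 0 0 240;0.2 -8.3 -0.8 0 0 0 240;0.1 -8.3 -1.4 0 0 0 240;0.1 -8.2 -1.9 0 0 0 240;0.1 -8 -2.4 0 0 0 240;0.1 -7.8 -3 0 0 0 240;0.1 -7.6 -3.5 0 0 0 240;0.1 -7.4 -3.9 0 0 0 240"

```text
time: 15.5
position: [0.5433, -0.1646, 0.1357]
tool_rot: [0.022, -3.141, -0.0]
ft_force: [2.7, 1.2, 0.6]
grip_width: 0.13
grip_force: 20.0
```

Emit:
move_arm --increments "0.1 -7.1 -4.4 0 0 0 240;0.1 -6.8 -4.9 0 0 0 240;0.1 -6.5 -5.3 0 0 0 240;0.1 -6.1 -5.7 0 0 0 240;0.1 -5.7 -6.1 0 0 0 240;0.1 -5.3 -6.5 0 0 0 240;0.1 -4.9 -6.8 0 0 0 240;0.1 -4.4 -7.1 0 0 0 240"

```text
time: 16.17
position: [0.5433, -0.2112, 0.0885]
tool_rot: [0.022, -3.14, -0.0]
ft_force: [-0.1, -0.4, -0.2]
grip_width: 0.126
grip_force: 20.0
```

```bash
python3 -c "
from w import *
st()"
```

```text
t 16.17 p [ 543.3 -211.2   88.5] yaw(y axis) 90.79 tilt 0.09 F [-0.1 -0.4 -0.2] w 11.0 20.0
```

Emit:
move_arm --increments "0.1 -3.9 -7.4 0 0 0 240;0.1 -3.5 -7.6 0 0 0 240;0 -3 -7.8 0 0 0 240;0 -2.4 -8 0 0 0 240;0 -1.9 -8.2 0 0 0 240;0 -0.9 -5 0 0 0 240;0 -0.5 -3.5 0 0 0 240;0 0 0 0 0 0 240"

```text
time: 16.83
position: [0.5435, -0.2265, 0.041]
tool_rot: [0.022, -3.14, -0.001]
ft_force: [-3.2, -0.0, -1.8]
grip_width: 0.132
grip_force: 20.0
```

Emit:
move_arm --increments "0 -0.5 -3 0 0 0 240;0 -0.4 -3 0 0 0 240;0 -0.3 -3 0 0 0 240;0 -0.2 -2 0 0 0 240;0 -0.1 -2 0 0 0 240;0 0 -1.5 0 0 0 240;0 0 0 0 0 0 240;0 0 0 0 0 0 240"

```text
time: 17.5
position: [0.5437, -0.2271, 0.0292]
tool_rot: [0.023, -3.14, -0.002]
ft_force: [-9.8, 5.2, 10.4]
grip_width: 0.13
grip_force: 20.0
```

```bash
python3 -c "
from w import *
st()"
```

```text
t 17.5 p [ 543.7 -227.1   29.2] yaw(y axis) 90.83 tilt 0.12 F [-9.8  5.2 10.4] w 11.3 20.0
```

Contact force is building at the stop. I ease off, open, and rise clear.

Emit:
move_arm --increments "0 0 1 0 0 0 240;0 0 1 0 0 0 240;0 0 0 0 0 0 150;0 0 0 0 0 0 150;0 0 0 0 0 0 150;0 0 0 0 0 0 150;0 0 0 0 0 0 150;0 0 0 0 0 0 150"

```text
time: 18.17
position: [0.5449, -0.2284, 0.0299]
tool_rot: [-0.022, 3.14, -0.001]
ft_force: [0.2, -0.0, 1.4]
grip_width: 0.398
grip_force: 0.0
```

Emit:
move_arm --increments "0 0 5 0 0 0 150;0 0 15 0 0 0 150;0 0 30 0 0 0 150;0 0 35 0 0 0 150;0 0 35 0 0 0 150;0 15 30 0 0 0 150;0 40 10 0 0 0 150;0 40 0 0 0 0 150"

```text
time: 18.83
position: [0.5465, -0.1347, 0.1944]
tool_rot: [-0.014, 3.133, -0.004]
ft_force: [1.9, 0.9, -0.9]
grip_width: 0.414
grip_force: 0.0
```

Emit:
move_arm --increments "0 40 0 0 0 0 150;0 40 0 0 0 0 150;0 40 0 0 0 0 150;0 40 0 0 0 0 150;0 40 0 0 0 0 150;0 0 0 0 0 0 150;0 0 0 0 0 0 150;0 0 0 0 0 0 150"

```text
time: 19.5
position: [0.5444, 0.0662, 0.1898]
tool_rot: [-0.022, 3.141, -0.001]
ft_force: [0.5, 0.1, 0.8]
grip_width: 0.413
grip_force: 0.0
```

```bash
python3 - <<'E'
from w import *
st()
for c in ["side","scene"]:
    p=ctrl.get_image(c); P=cloud(p); save(p,c+"6.png")
    for n,m in dict(handle=(P[...,1]<-.215)&(P[...,1]>-.25)&(abs(P[...,0]-.543)<.045)&(P[...,2]>.035)&(P[...,2]<.09),
      tray=(abs(P[...,1]+.157)<.025)&(abs(P[...,0]-.543)<.06)&(P[...,2]>.03)&(P[...,2]<.09)).items():
        q=P[m]; print(c,n,len(q),q.mean(0).round(4),"slope y",np.linalg.lstsq(np.c_[q[:,:2]-q[:,:2].mean(0),np.ones(len(q))],q[:,2],rcond=None)[0].round(4))
im=np.hstack([cv2.imread("pics/side6.png")[260:420,330:490],cv2.imread("pics/scene6.png")[260:420,160:320]])
cv2.imwrite("pics/c6.png",cv2.resize(im,(800,400)))
E
```

```text
t 19.5 p [544.4  66.2 189.8] yaw(y axis) 90.81 tilt 0.05 F [0.5 0.1 0.8] w 35.9 0.0
side handle 458 [ 0.5426 -0.2272  0.0487] slope y [0.0021 0.1615 0.0487]
side tray 2303 [ 0.5417 -0.1574  0.0621] slope y [-0.0001  0.0038  0.0621]
scene handle 127 [ 0.5157 -0.2248  0.0509] slope y [0.0338 0.0864 0.0509]
scene tray 2747 [ 0.5449 -0.1576  0.0638] slope y [-0.0005  0.0038  0.0638]
```

View pics/c6.png

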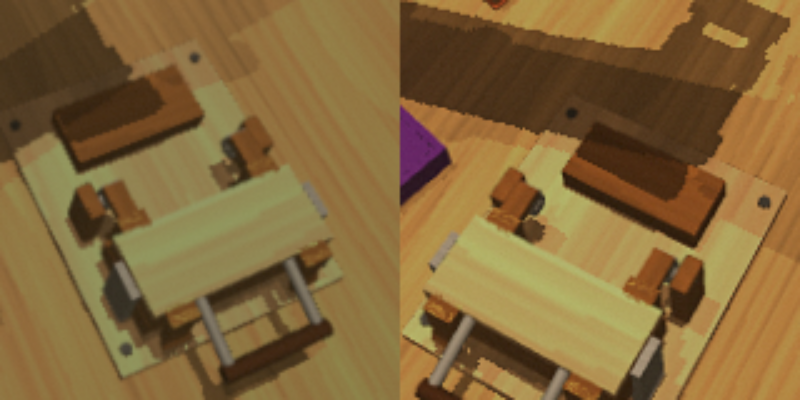

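The leaf is level on the far side with the handle at 45 mm, the catches are still hooked, and the arm is clear. Handing in.

```bash
python3 -c "
from bench import ctrl
print(ctrl.close_job())"
```

```text
the job is handed in; nothing more can be done
None
```

The job is handed in, with no verdict returned: the cap was pressed home and latched, and the pair was swung over, set down level at about 19 s and released. The discs can't be seen inside the closed trays, so I couldn't check them directly.

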